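# Sort returned bottles by weight and close the ward box

## Task

The brown tablet bottles on the table look alike, but some are full and some are empty: lift each one to feel which. Stand every full bottle upright in a pocket of the blue ward box and put every empty one in the pink basket; then put the lid on the box, press it down until it has snapped home at both ends, and carry the closed box upright into the green basket, leaving it flat on the basket's floor.

Things in the scene. Friction and masses are not known exactly. Their poses are not given: they have to be found in the camera images.
- bottle_1: brown screw-cap tablet bottle with a white cap and a white-and-green label, upright, too dark to see into, 43 mm in diameter, 77 mm tall; origin at the centre of its base, z up its axis. Either full (about 160 g) or empty (about 25 g): they look the same and the number tells nothing, so lift it to feel its weight. May be absent
- bottle_2: brown tablet bottle of the same kind as bottle_1 (full or empty, may be absent)
- bottle_3: brown tablet bottle of the same kind as bottle_1 (full or empty, may be absent)
- bottle_4: brown tablet bottle of the same kind as bottle_1 (full or empty, may be absent)
- bottle_5: brown tablet bottle of the same kind as bottle_1 (full or empty, may be absent)
- tray: blue base of the ward box, 172 x 62 x 48 mm, loose, 260 g. Origin under its centre, x along its length, z up. Floor 3 mm, walls 4 mm; two cross walls (31 mm up) make three pockets in a row, centres at x = -56, 0, 56 mm, 52 mm long, 54 mm wide; a bottle in one rises 32 mm above the rim. In the middle of each end wall an orange sprung tongue with a hooked bead
- lid: frosted dome lid, white skirts, blue handle, 90 g, loose, right way up, 186 x 75 mm, 91 mm tall with the handle. Origin under its centre at the foot of the end flaps, x along its length, z up; fits either way round. Skirts go outside the base with 1.5 mm play, flared as a guide. Home, its origin is 24 mm above the base's; lying unsnapped on the beads about 10 mm higher
- lid_grip (a point): middle of the lid's handle: an upright rib 66 mm long (along the lid's x), 12 mm thick, 28 mm high, rising from the flat top of the lid; this point is 17 mm above that top. Once snapped the lid cannot be pulled off and the closed box (up to 0.9 kg) can be carried by it
- lid_press_a (a point): orange pressing spot on the flat top over the lid's +x end, 66 mm from its centre and 63 mm above its origin; pressing there with 8 to 25 N snaps that end home
- lid_press_b (a point): the same pressing spot over the lid's -x end
- catch_a (a joint): orange tongue at the +x end of the base: how far it is pushed in (m), 0 at rest; about 3 mm while the lid's end flap passes over its bead, then it springs out again over the flap's ridge. 1400 N/m
- catch_b (a joint): the same tongue at the -x end of the base
- basket_out: green slotted delivery basket, 196 x 266 mm at the rim, 89 mm tall, fixed; origin at the centre of its underside, y along its length, z up. Flat floor 118 x 188 mm, about 2 mm up; the walls lean outwards
- basket_empties: pink slotted basket for empties, standing bare on this table (another pink one, with papers in it, is far off on the side table), 221 x 249 mm at the rim, 101 mm tall, fixed; origin at the centre of its underside, y along its length, z up. Flat floor 143 x 171 mm, about 2 mm up; the walls lean outwards
There are look-alikes about, which are no part of the job. Leave any red, turquoise or yellow look-alike of the bottle_3 alone.

How it is judged:
On the way, in this order (a step that is already met when the one before it is completed fails the run):
1. every full bottle stands upright in a pocket of the box and every empty one is in the pink basket (a full one weighs on the box with over 0.8 N, an empty one on the basket with less) (((x of bottle_1 in the frame of tray between -0.082 and 0.082 m and y of bottle_1 in the frame of tray between -0.026 and 0.026 m and z of bottle_1 in the frame of tray below 0.012 m and angle between bottle_1's own z axis and vertical below 0.25 rad and contact force between bottle_1 and tray above 0.8 N) or (x of bottle_1 in the frame of basket_empties between -0.1 and 0.1 m and y of bottle_1 in the frame of basket_empties between -0.125 and 0.125 m and z of bottle_1 in the frame of basket_empties below 0.08 m and linear speed of bottle_1 below 0.05 m/s and contact force between bottle_1 and basket_empties below 0.8 N)) and ((x of bottle_2 in the frame of tray between -0.082 and 0.082 m and y of bottle_2 in the frame of tray between -0.026 and 0.026 m and z of bottle_2 in the frame of tray below 0.012 m and angle between bottle_2's own z axis and vertical below 0.25 rad and contact force between bottle_2 and tray above 0.8 N) or (x of bottle_2 in the frame of basket_empties between -0.1 and 0.1 m and y of bottle_2 in the frame of basket_empties between -0.125 and 0.125 m and z of bottle_2 in the frame of basket_empties below 0.08 m and linear speed of bottle_2 below 0.05 m/s and contact force between bottle_2 and basket_empties below 0.8 N)) and ((x of bottle_3 in the frame of tray between -0.082 and 0.082 m and y of bottle_3 in the frame of tray between -0.026 and 0.026 m and z of bottle_3 in the frame of tray below 0.012 m and angle between bottle_3's own z axis and vertical below 0.25 rad and contact force between bottle_3 and tray above 0.8 N) or (x of bottle_3 in the frame of basket_empties between -0.1 and 0.1 m and y of bottle_3 in the frame of basket_empties between -0.125 and 0.125 m and z of bottle_3 in the frame of basket_empties below 0.08 m and linear speed of bottle_3 below 0.05 m/s and contact force between bottle_3 and basket_empties below 0.8 N)) and ((x of bottle_4 in the frame of tray between -0.082 and 0.082 m and y of bottle_4 in the frame of tray between -0.026 and 0.026 m and z of bottle_4 in the frame of tray below 0.012 m and angle between bottle_4's own z axis and vertical below 0.25 rad and contact force between bottle_4 and tray above 0.8 N) or (x of bottle_4 in the frame of basket_empties between -0.1 and 0.1 m and y of bottle_4 in the frame of basket_empties between -0.125 and 0.125 m and z of bottle_4 in the frame of basket_empties below 0.08 m and linear speed of bottle_4 below 0.05 m/s and contact force between bottle_4 and basket_empties below 0.8 N)) and ((x of bottle_5 in the frame of tray between -0.082 and 0.082 m and y of bottle_5 in the frame of tray between -0.026 and 0.026 m and z of bottle_5 in the frame of tray below 0.012 m and angle between bottle_5's own z axis and vertical below 0.25 rad and contact force between bottle_5 and tray above 0.8 N) or (x of bottle_5 in the frame of basket_empties between -0.1 and 0.1 m and y of bottle_5 in the frame of basket_empties between -0.125 and 0.125 m and z of bottle_5 in the frame of basket_empties below 0.08 m and linear speed of bottle_5 below 0.05 m/s and contact force between bottle_5 and basket_empties below 0.8 N))), for 0.2 s.
2. the lid is snapped home at both ends over the full bottles (all of step 1 and z of lid in the frame of tray between 0.022 and 0.0265 m and horizontal distance between lid and tray below 0.006 m and angle between the z axis of lid and the z axis of tray, either way round below 0.035 rad and value of joint each of catch_a, catch_b below 0.0012 m), for 0.2 s.
At the end, for the whole second after the job is handed in: Full bottles stand in the box (upright within 14 deg, down on its floor); lid down on the rim within 2.5 mm and level within 2 deg, both tongues sprung out; empty bottles at rest in the pink basket; box flat on the green basket's floor (within 10 mm, 4.5 deg), centre within 45 mm of the basket's (all of step 2 and horizontal distance between tray and basket_out below 0.045 m and z of tray in the frame of basket_out below 0.012 m and angle between tray's own z axis and vertical below 0.08 rad and linear speed of tray below 0.03 m/s); the robot touches nothing.
It fails at once if the box is tipped by more than 35 degrees (angle between tray's own z axis and vertical above 0.6 rad).
Of bottle_1, bottle_2, bottle_3, bottle_4, bottle_5 only 3 to 5 are there at a start; the rules pass over those that are not, and their reading is None.
At some moment in a run one of tray may be knocked a few centimetres aside while the robot is not near it.
It also fails if it takes over 210 s, if anything falls off the work surface, if the arm or the gripper's body presses on something with over 40 N, if the wrist force passes 120 N, or if a joint passes its speed limit or range.

## Robot

A 6-joint arm with a two-finger parallel gripper is mounted at the origin on a cart in front of the work surface, level with it; the furniture and walls round the work are solid. World frame = base frame: x ahead of the robot, y to its left, z up, the work surface at z = 0. Lengths are in m, angles in rad, forces in N, time in s.
With the tool pointing down it reaches from about 0.375 to 0.9 m from the base axis. Payload 3.1 kg.
Tool frame: the origin (TCP) lies where the fingers leave the gripper's body, on its centre line; the fingertips stand 70 mm ahead of it and the grasp point (between the pads) lies 51 mm ahead of it; z points along the fingers, y is the line along which they close (so a half turn about z gives the same grasp; the last joint's range is limited). The gripper opens to 87 mm and grips with 3 to 60 N. Pads are 19 mm wide; open, the fingers measure 117 mm over their backs; the gripper's body (75 mm by 190 mm) begins 51 mm behind the grasp point.
Start: joints at [-1.403, 0.527, 1.433, -0, 1.181, -0.178], TCP at [0.212, -0.588, 0.292] pointing down, gripper open.
Joint ranges: [-3.08, 3.08], [-0.75, 2.2], [0.22, 2.44], [-1.43, 4.57], [0, 2.65], [-2.85, 2.85]. Speed limits (rad/s): [2.79, 2.79, 3.14, 3.14, 3.14, 3.14].

## Interface

Orientations are given as a unit quaternion [x, y, z, w].
In Python, from rig import robot gives the robot as it stands.
- The arm moves only by the tool send_rows, never from a script. Its argument "deltas" is text: rows parted by semicolons, each of 7 numbers parted by spaces: the shift along the tool's x, y, z in mm, then the turn, a rotation vector about the tool's x, y, z in degrees, then the opening, from 0 (shut) to 1 (fully open). A call has 1 to 10 rows; each row shifts and turns the commanded pose from where the row before left it, along the tool's axes as they then stand; what a row does not reach is not made up. A row lasts 1/8 s, in which the tool goes at most 62.5 mm and 10.7 degrees, less where a joint would pass 70% of its speed; a pose out of reach is approached as far as the arm can. A call is refused whole if a number of a shift passes 62.5 or a number of a turn 10.7, either way. A call with a gripper value outside its range is refused whole. The fingers move at their own pace and stop on an object; "newtons" is the grip in N (left out, the last holds). Time passes only in rows, so rows that do not move let the fingers close. It gives the time, the measured TCP pose, the force, the opening and the grip force at its end, in the units of the state.
- robot.get_obs(): the state, without advancing time (a new reading comes with each control period).
- robot.camera(name): name is "scene" or "top" or "wrist"; returns a dict with "image" (480x640x3 uint8, red, green, blue), "depth" (480x640 float32, m along the optical axis (not along the pixel's ray), 0 where there is no reading), "fovy" (degrees; the focal length in pixels is half the picture's height over the tangent of half this angle, whatever the lens; pixels are square), "cx", "cy" (the principal point, pixels), "rvec" (rotation vector, rad) and "tvec" (3), from world to camera coordinates, as OpenCV has them. Camera axes: x right, y down, z forward; pixel columns grow to the right and rows downward; lengths in m; the calibration is good to about 2 mm. A picture is of the moment at which its call begins.
- robot.hand_in(): hands the job in; it is judged then, once.
Trained networks look in the newest picture that a camera, given by its name, has taken for a name from the list of things; names that differ only in an ending like _2 or _b are one class to them, and where a whole thing is asked for, a point or a joint stands for the part that bears it (a point fixed in the world has none). Each returns a list of dicts, best first, with "p" (0 to 1); they miss things now and then, are a little off and sometimes report something else, mostly with a low value. They report only what shows in the picture. A call takes as long as a camera call. They do not tell look-alikes from the thing itself.
- robot.find_in(camera, thing): "box" ([left, top, right, bottom] in pixels, round what is visible of it).
- robot.cut_out(camera, thing): "region" (480x640 bool, what is visible of it) and "box" ([left, top, right, bottom] in pixels, round what is visible of it).
The state is a dict: "time": time; "q": joint angles; "joint_velocities": joint speeds; "joint_torque": joint torques, N m; "position": TCP position; "tool_rot": TCP orientation; "ft_force": force on the tool from outside, world axes, zero at the start; "moment": the same for the moment, N m; "grip_width": finger opening in m; "grip_force": force on a finger pad.
Only numpy, scipy, OpenCV 4.12 (cv2) and the standard library are available. Lean on these libraries where they do the work, as an engineer would, in place of code of your own. Each camera call takes 0.05 s, during which the arm holds its last target. There are 200 camera calls.

## Working session

There is one attempt and no reset: what is moved stays moved. The work goes in short steps, Python scripts to look and compute and a tool call to move; the robot and the scene stay as the last step left them, time stands still between calls to the robot, and variables do not carry over. Pictures are saved under pics/ and viewed, at most 14 in all, crops included, and the job is handed in when it is done.

Besides the shell and the picture viewer there is one more tool, called after "Call:" as name(argument=value, ...) on one line, values as JSON. send_rows: Moves the arm, as the interface text tells. Its arguments: {"type":"object","properties":{"deltas":{"type":"string"},"newtons":{"type":"number"}},"required":["deltas"]}

```bash
ls; mkdir -p pics; cat > h.py <<'E'
import numpy as np, cv2
from rig import robot
def cam(n):
    c=robot.camera(n); c['f']=240/np.tan(np.radians(c['fovy'])/2); c['R']=cv2.Rodrigues(np.array(c['rvec'],float))[0]; c['t']=np.array(c['tvec'],float).reshape(3); return c
def save(c,fn): cv2.imwrite('pics/'+fn,cv2.cvtColor(c['image'],cv2.COLOR_RGB2BGR))
def cloud(c,mask=None):
    v,u=np.nonzero((c['depth']>0)&(True if mask is None else mask)); d=c['depth'][v,u]
    P=np.stack([(u-c['cx'])*d/c['f'],(v-c['cy'])*d/c['f'],d],1)
    return (P-c['t'])@c['R'], u, v
E
python3 - <<'E'
from h import *
o=robot.get_obs(); print(o)
for n in('top','scene'):
    c=cam(n); save(c,n+'0.png'); print(n,c['fovy'],c['R'].T@-c['t'],c['cx'],c['cy'])
    for th in('bottle_1','tray','lid','basket_out','basket_empties','lid_press_a'):
        for r in robot.cut_out(n,th):
            P,_,_=cloud(c,r['region'])
            if len(P): print(th,round(r['p'],2),np.round(r['box']),np.round(np.median(P,0),3),np.round(P.min(0),3),np.round(P.max(0),3))
E
```

```text
pics
{'time': 0.0, 'q': array([-1.40248176e+00,  5.28470809e-01,  1.43393128e+00, -3.16468816e-05,
        1.18140207e+00, -1.78523506e-01]), 'joint_velocities': array([ 3.29119073e-06,  1.09364797e-03, -1.27362275e-03,  1.45476437e-04,
        9.98015566e-04,  2.89885164e-03]), 'joint_torque': array([-1.80937710e-03, -4.40044141e+01, -1.76592010e+01,  6.31151162e-02,
        5.82949421e-02, -1.53820201e-04]), 'position': array([ 0.2123586 , -0.58717762,  0.29125941]), 'tool_rot': array([ 9.84998926e-01,  1.72556929e-01, -8.98778392e-06, -1.10581309e-03]), 'ft_force': array([ 0.64082503, -0.50696687, -0.42209557]), 'moment': array([0.01280476, 0.00310354, 0.0114916 ]), 'grip_force': 0.0, 'grip_width': 0.08706415567725266}
top 52.303728223831875 [0.47326697 0.0102824  1.11724938] 316.1012983516202 236.08957904489205
bottle_1 0.96 [351. 178. 375. 202.] [ 0.645 -0.088  0.076] [ 0.629 -0.119 -0.004] [ 0.669 -0.068  0.081]
bottle_1 0.81 [471. 180. 505. 201.] [ 0.644 -0.357  0.074] [ 0.627 -0.414 -0.003] [ 0.678 -0.342  0.083]
bottle_1 0.78 [316. 180. 334. 201.] [0.649 0.002 0.076] [ 0.633
[... 1764 characters left out ...]
2 [356. 167. 373. 202.] [ 0.673 -0.264  0.045] [ 0.66  -0.349 -0.001] [ 0.776 -0.253  0.077]
tray 0.97 [265. 249. 335. 324.] [0.5   0.12  0.024] [ 0.415  0.046 -0.004] [0.646 0.169 0.049]
lid 0.58 [341. 207. 429. 270.] [ 0.468 -0.104  0.052] [ 0.391 -0.249 -0.004] [ 0.64  -0.074  0.09 ]
basket_out 0.7 [313. 298. 324. 316.] [0.422 0.139 0.032] [0.416 0.123 0.012] [0.426 0.152 0.045]
basket_out 0.67 [387. 161. 445. 222.] [ 0.568 -0.343  0.05 ] [ 0.253 -0.603 -0.009] [0.692 0.096 0.278]
basket_empties 0.7 [ 80. 270. 268. 429.] [0.52  0.385 0.053] [ 0.373  0.197 -0.004] [0.724 0.507 0.103]
lid_press_a 0.72 [342. 207. 428. 269.] [ 0.467 -0.104  0.052] [ 0.39  -0.255 -0.004] [ 0.64  -0.075  0.09 ]
```

View pics/top0.png

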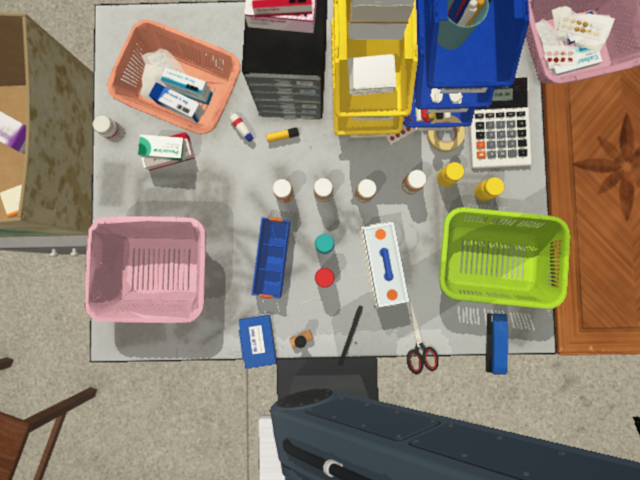

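View pics/scene0.png

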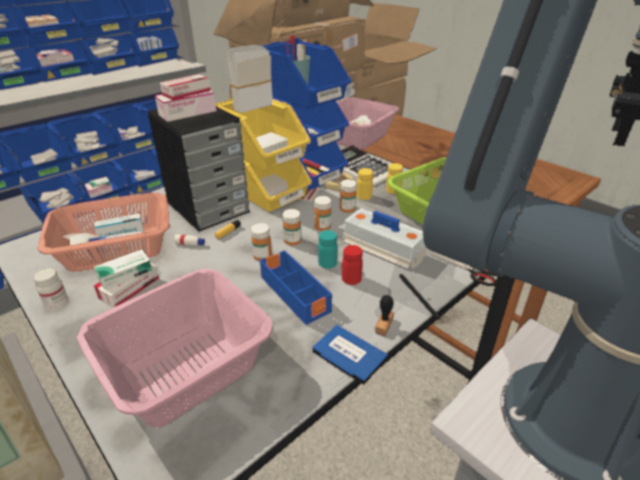

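Top view: four brown bottles with white caps at about (282,189), (323,187), (367,189) and (414,181). The yellow, turquoise and red look-alikes and the white jar at (105,126) stay put. The blue tray is at (271,258), the lid at (385,263), the pink basket at (146,270) and the green one at (505,258).

```bash
cat >> h.py <<'E'
def rect(P):
    (cx,cy),(w,h),a=cv2.minAreaRect(P[:,:2].astype(np.float32)*1000)
    if w<h: w,h,a=h,w,a+90
    a=(a+90)%180-90
    return np.round([cx,cy,w,h,a],1)
def box(P,x0,x1,y0,y1,z0,z1):
    return (P[:,0]>x0)&(P[:,0]<x1)&(P[:,1]>y0)&(P[:,1]<y1)&(P[:,2]>z0)&(P[:,2]<z1)
def near(c,x,y,r,z0,z1):
    P,u,v=cloud(c); m=(np.hypot(P[:,0]-x,P[:,1]-y)<r)&(P[:,2]>z0)&(P[:,2]<z1); return P[m],c['image'][v[m],u[m]].astype(int)
def tray(c,x=.508,y=.124,r=.13):
    P,C=near(c,x,y,r,.041,.056)
    m=(C[:,2]>C[:,0]+30)|((C[:,0]>C[:,2]+60)); return rect(P[m]),m.sum()
E
python3 - <<'E'
from h import *
c=cam('top')
for x,y in[(.645,-.088),(.649,.002),(.664,-.193),(.649,.09)]:
    P,_=near(c,x,y,.03,.07,.09); (a,r)=cv2.minEnclosingCircle(P[:,:2].astype(np.float32))
    print('b',np.round(P.mean(0),4),np.round(a,4),round(r,4),len(P))
print('tray',tray(c))
P,C=near(c,.486,-.123,.12,.05,.072); print('lidtop',rect(P),np.median(P[:,2]))
m=(C[:,0]>180)&(C[:,2]<90)
Q=P[m]; 
for s in(Q[:,0]>.486,Q[:,0]<.486): print('press',np.round(Q[s].mean(0),4),s.sum())
P,C=near(c,.486,-.123,.12,.082,.1); print('handle',rect(P),np.median(P[:,2]))
for n,x,y,z in(('out',.498,-.398,.089),('emp',.487,.401,.101)):
    P,_=near(c,x,y,.2,z-.012,z+.008); print(n,rect(P))
E
```

```text
b [ 0.6501 -0.0907  0.077 ] [ 0.6503 -0.0909] 0.0203 269
b [0.6546 0.0029 0.0774] [0.6557 0.003 ] 0.0202 265
b [ 0.6672 -0.1981  0.0773] [ 0.6681 -0.1987] 0.02 270
b [0.6541 0.0916 0.0772] [0.655  0.0914] 0.02 264
tray (array([522.5,  72.1, 215.7, 157.2,  -8.1]), np.int64(447))
lidtop [479.6 -83.6 174.1 158.2   9.1] 0.06368037703887629
press [ 0.5528 -0.1172  0.0644] 70
press [ 0.4233 -0.1367  0.0645] 77
handle [ 484.3 -179.4  126.    62.8   86.7] 0.09014109732523012
out [ 530.8 -379.3  267.8  267.4   -6.9]
emp [487.  378.4 251.  219.2  88.8]
```

Call:
send_rows(deltas="0 0 0 0 0 10 0.7; 0 0 0 0 0 10 0.7; 50 -45 0 0 0 0 0.7; 50 -45 0 0 0 0 0.7; 50 -45 0 0 0 0 0.7; 50 -45 0 0 0 0 0.7; 50 -45 0 0 0 0 0.7; 50 -45 0 0 0 0 0.7; 50 -45 0 0 0 0 0.7; 50 -45 0 0 0 0 0.7", newtons=15)

```text
time: 2.0
position: [0.5863, -0.2527, 0.2924]
tool_rot: [1.0, -0.001, 0.0, 0.0]
ft_force: [2.0, -1.0, 0.7]
grip_width: 0.0611
grip_force: 0.0
```

```bash
python3 - <<'E'
from h import *
c=cam('top')
def big(P):
    Q=np.round(P[:,:2]*1000/2).astype(int); o=Q.min(0); im=np.zeros(Q.max(0)-o+1,np.uint8); im[tuple((Q-o).T)]=1
    im=cv2.morphologyEx(im,cv2.MORPH_CLOSE,np.ones((7,7))); n,l,s,_=cv2.connectedComponentsWithStats(im); k=1+np.argmax(s[1:,4]); return P[l[tuple((Q-o).T)]==k]
for n,lo,hi in(('tray',.041,.056),('basket_out',.08,.097),('basket_empties',.09,.11)):
    r=robot.cut_out('top',n)[0]; P,u,v=cloud(c,r['region']); P=P[(P[:,2]>lo)&(P[:,2]<hi)]; P=big(P); print(n,r['p'],rect(P),len(P))
r=robot.cut_out('top','lid')[0]; P,u,v=cloud(c,r['region']); C=c['image'][v,u].astype(int); m=(C[:,2]>C[:,0]+50)&(P[:,2]>.075); print(rect(P[m]),P[m].mean(0))
E
```

```text
tray 0.95 [507.6 122.  171.9  62.5  -8.2] 385
basket_out 0.95 [ 421.4 -485.9   97.2   30.8  -37.8] 319
basket_empties 0.79 [486.8 377.7 249.9 219.2  88.8] 3264
[ 487.5 -127.5   63.9   11.2    8.6] [ 0.48739669 -0.12698998  0.08991027]
```

Call:
send_rows(deltas="41 -27 0 0 0 0 0.7; 40 -27 0 0 0 0 0.7; 0 0 50 0 0 0 0.7; 0 0 50 0 0 0 0.7; 0 0 40 0 0 0 0.7; 0 0 20 0 0 0 0.7; 0 0 12 0 0 0 0.7; 0 0 0 0 0 0 0.7; 0 0 0 0 0 0 0.7")

```text
time: 3.38
position: [0.6669, -0.2009, 0.122]
tool_rot: [1.0, -0.001, 0.001, 0.001]
ft_force: [-0.4, -0.1, -0.1]
grip_width: 0.061
grip_force: 0.0
```

Call:
send_rows(deltas="0 0 0 0 0 0 0.3; 0 0 0 0 0 0 0.3; 0 0 0 0 0 0 0.3; 0 0 0 0 0 0 0.3")

```text
time: 3.88
position: [0.6663, -0.2, 0.1209]
tool_rot: [1.0, -0.001, 0.0, -0.0]
ft_force: [-0.1, 1.3, 4.1]
grip_width: 0.0427
grip_force: 14.9
```

Call:
send_rows(deltas="0 0 -30 0 0 0 0.3; 0 0 -30 0 0 0 0.3; 0 0 -30 0 0 0 0.3; 0 0 0 0 0 0 0.3; 0 0 0 0 0 0 0.3; 0 0 0 0 0 0 0.3")

```text
time: 4.62
position: [0.6649, -0.1999, 0.208]
tool_rot: [1.0, -0.001, -0.002, -0.001]
ft_force: [0.0, -1.0, -2.2]
grip_width: 0.0426
grip_force: 14.9
```

Call:
send_rows(deltas="0 0 0 0 0 0 0.3; 0 0 0 0 0 0 0.3; 0 0 0 0 0 0 0.3")

```text
time: 5.0
position: [0.6659, -0.2003, 0.21]
tool_rot: [1.0, -0.001, -0.0, -0.0]
ft_force: [1.3, -1.0, -0.8]
grip_width: 0.043
grip_force: 14.9
```

Call:
send_rows(deltas="0 0 0 0 0 0 0.3")

```text
time: 5.12
position: [0.666, -0.2003, 0.2102]
tool_rot: [1.0, -0.001, 0.0, 0.0]
ft_force: [0.3, -0.2, -2.4]
grip_width: 0.0429
grip_force: 14.9
```

Call:
send_rows(deltas="0 0 0 0 0 0 0.3")

```text
time: 5.25
position: [0.666, -0.2003, 0.2103]
tool_rot: [1.0, -0.001, 0.0, 0.0]
ft_force: [-0.2, -0.3, -1.6]
grip_width: 0.0428
grip_force: 14.9
```

```bash
cat > w.py <<'E'
from h import *
f=[];j=[]
for _ in range(3):
    o=robot.get_obs(); f.append(o['ft_force'][2]); j.append(np.r_[o['joint_torque'][1:3],o['q'][1:3]]); c=robot.camera('wrist')
print(np.round(f,2),np.mean(f),np.round(np.mean(j,0),2),o['moment'])
E
python3 w.py
```

```text
[-1.62 -1.08 -0.78] -1.1592736201220966 [-52.01 -17.34   0.71   1.31] [0.05781715 0.01452135 0.02389329]
```

Call:
send_rows(deltas="0 0 -30 0 0 0 0.3; -17 -52 0 0 0 0 0.3; -17 -52 0 0 0 0 0.3; -17 -52 0 0 0 0 0.3; -17 -52 0 0 0 0 0.3; -17 -52 0 0 0 0 0.3; -18 -54 0 0 0 0 0.3; 0 0 0 0 0 8.2 0.3; 0 0 0 0 0 0 0.3; 0 0 0 0 0 0 0.3")

```text
time: 6.65
position: [0.5642, 0.1134, 0.2404]
tool_rot: [0.997, -0.072, 0.0, 0.0]
ft_force: [1.2, -0.4, -2.6]
grip_width: 0.0428
grip_force: 14.8
```

```bash
cat > w.py <<'E'
from h import *
f=[]
for _ in range(8):
    f.append(robot.get_obs()['ft_force'][2]); c=robot.camera('wrist')
print(np.round(f,2),np.mean(f[1:]))
E
python3 w.py
cat >> h.py <<'E'
def big(P):
    Q=np.round(P[:,:2]*1000/2).astype(int); o=Q.min(0); im=np.zeros(Q.max(0)-o+1,np.uint8); im[tuple((Q-o).T)]=1
    im=cv2.morphologyEx(im,cv2.MORPH_CLOSE,np.ones((7,7))); n,l,s,_=cv2.connectedComponentsWithStats(im); k=1+np.argmax(s[1:,4]); return P[l[tuple((Q-o).T)]==k]
def tray(c):
    r=robot.cut_out('top','tray')[0]; P,u,v=cloud(c,r['region']); P=P[(P[:,2]>.041)&(P[:,2]<.056)]; P=big(P); return r['p'],rect(P),len(P)
E
python3 - <<'E'
from h import *
c=cam('top'); print(tray(c)); save(c,'t2.png'); print(robot.get_obs()['position'])
E
```

```text
[-2.58 -2.02 -1.22 -1.4  -0.8  -1.96 -1.72 -2.07] -1.5978188684572499
(0.31, array([647.8,  73. ,  17.2,   2.7, -17.8]), 13)
[0.56371838 0.11376489 0.24021227]
```

```bash
python3 - <<'E'
from h import *
c=cam('wrist'); save(c,'w1.png'); r=robot.cut_out('wrist','tray')
for q in r[:2]:
    P,u,v=cloud(c,q['region']); P=P[(P[:,2]>.03)&(P[:,2]<.056)]; print(q['p'],rect(big(P)),len(P))
E
```

```text
0.79 [570.1 115.8  61.2  51.5  80. ] 1697
```

View pics/w1.png

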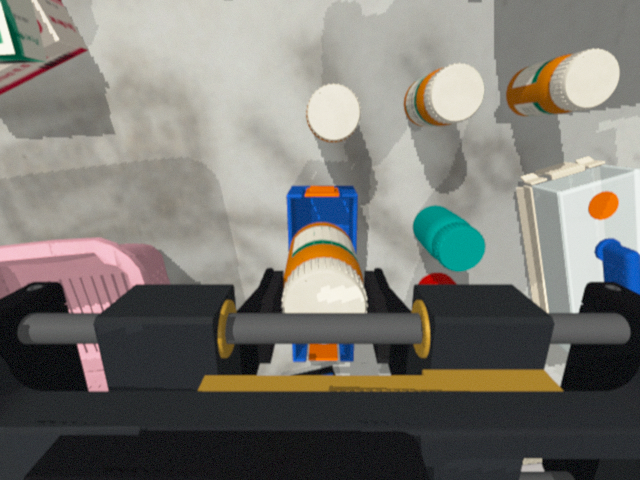

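Call:
send_rows(deltas="0 0 40 0 0 0 0.3; 0 0 30 0 0 0 0.3; 0 0 20 0 0 0 0.3; 0 0 12 0 0 0 0.3; 0 0 8 0 0 0 0.3; 0 0 4 0 0 0 0.3; 0 0 0 0 0 0 0.3; 0 0 0 0 0 0 0.3")

```text
time: 8.25
position: [0.5641, 0.114, 0.1269]
tool_rot: [0.997, -0.073, 0.001, -0.0]
ft_force: [-1.0, -0.2, -1.1]
grip_width: 0.0425
grip_force: 14.9
```

Call:
send_rows(deltas="0 0 0 0 0 0 0.6; 0 0 0 0 0 0 0.6; 0 0 0 0 0 0 0.6; 0 0 -20 0 0 0 0.7; 0 0 -45 0 0 0 0.7; 0 0 -45 0 0 0 0.7; 0 0 0 0 0 -8.2 0.7; 45 11 0 0 0 0 0.7; 45 11 0 0 0 0 0.7; 0 0 0 0 0 0 0.7")

```text
time: 9.5
position: [0.6569, 0.0904, 0.2364]
tool_rot: [1.0, -0.002, 0.002, 0.0]
ft_force: [-0.3, -0.1, 0.5]
grip_width: 0.0606
grip_force: 0.0
```

Call:
send_rows(deltas="0 0 40 0 0 0 0.7; 0 0 40 0 0 0 0.7; 0 0 20 0 0 0 0.7; 0 0 10 0 0 0 0.7; 0 0 6 0 0 0 0.7; 0 0 0 0 0 0 0.7; 0 0 0 0 0 0 0.7")

```text
time: 10.38
position: [0.6543, 0.0917, 0.1214]
tool_rot: [1.0, -0.001, 0.001, 0.0]
ft_force: [0.2, -0.4, 0.6]
grip_width: 0.061
grip_force: 0.0
```

Call:
send_rows(deltas="0 0 0 0 0 0 0.3; 0 0 0 0 0 0 0.3; 0 0 0 0 0 0 0.3; 0 0 0 0 0 0 0.3; 0 0 -40 0 0 0 0.3; 0 0 -40 0 0 0 0.3; 0 0 -40 0 0 0 0.3; 0 0 0 0 0 0 0.3; 0 0 0 0 0 0 0.3; 0 0 0 0 0 0 0.3")

```text
time: 11.62
position: [0.6526, 0.0917, 0.2384]
tool_rot: [1.0, -0.001, -0.002, -0.0]
ft_force: [0.5, 0.1, 0.3]
grip_width: 0.043
grip_force: 14.9
```

```bash
python3 w.py; python3 - <<'E'
from h import *
c=cam('top'); print(tray(c)); save(c,'t3.png')
c=cam('wrist'); save(c,'w2.png')
E
```

```text
[ 0.31 -0.61 -1.06 -0.99 -0.41  0.1  -0.41 -1.11] -0.6409186272659131Traceback (most recent call last):
  File "<stdin>", line 2, in <module>
  File "h.py", line 26, in tray
    r=robot.cut_out('top','tray')[0]; P,u,v=cloud(c,r['region']); P=P[(P[:,2]>.041)&(P[:,2]<.056)]; P=big(P); return r['p'],rect(P),len(P)
      ~~~~~~~~~~~~~~~~~~~~~~~~~~~^^^
IndexError: list index out of range
```

Call:
send_rows(deltas="-34 -55 0 0 0 0 0.3; -34 -55 0 0 0 0 0.3; -34 -55 0 0 0 0 0.3; -34 -55 0 0 0 0 0.3; -34 -55 0 0 0 0 0.3; -34 -55 0 0 0 0 0.3; 0 0 0 0 0 0 0.3; 0 0 0 0 0 0 0.3; 0 0 0 0 0 0 0.3; 0 0 0 0 0 0 0.3")

```text
time: 13.38
position: [0.4582, 0.4099, 0.2403]
tool_rot: [1.0, -0.002, 0.0, 0.0]
ft_force: [0.2, 0.0, -0.1]
grip_width: 0.0424
grip_force: 14.9
```

```bash
python3 w.py; python3 - <<'E'
from h import *
c=cam('top'); print(robot.get_obs()['position']);save(c,'t3.png'); print(tray(c)); 
E
```

```text
[-0.12  0.02  0.18  0.54 -0.23 -0.59 -0.34 -0.37] -0.11352880077235482
[0.45720945 0.41108705 0.24025948]
(0.82, array([507.4, 121.9, 171.9,  62.3,  -8. ]), 408)
```

View pics/t3.png

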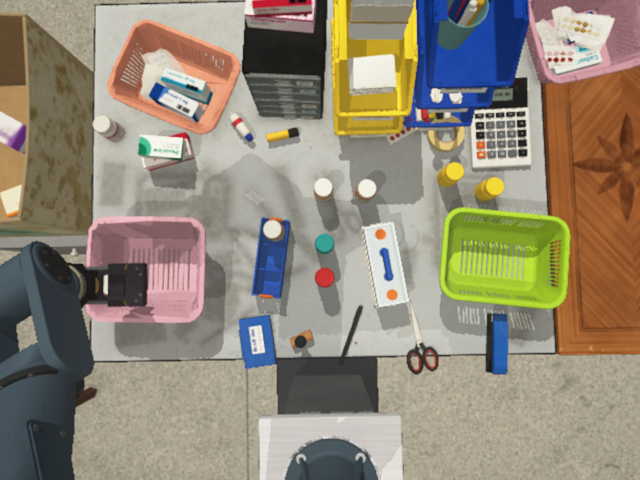

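Empty confirmed. The picture shows the full bottle standing in the tray's far pocket (272,230) and the arm over the pink basket; the tray has not moved.

Call:
send_rows(deltas="0 0 40 0 0 0 0.3; 0 0 40 0 0 0 0.3; 0 0 20 0 0 0 0.3; 0 0 11 0 0 0 0.3; 0 0 0 0 0 0 0.3; 0 0 0 0 0 0 0.5; 0 0 0 0 0 0 0.6; 0 0 0 0 0 0 0.6; 0 0 -50 0 0 0 0.7; 0 0 -62 0 0 0 0.7")

```text
time: 15.12
position: [0.4565, 0.4106, 0.2412]
tool_rot: [1.0, -0.001, -0.002, 0.001]
ft_force: [0.1, 0.2, -0.1]
grip_width: 0.0595
grip_force: 0.0
```

Call:
send_rows(deltas="27 54 0 0 0 0 0.7; 27 54 0 0 0 0 0.7; 27 54 0 0 0 0 0.7; 27 54 0 0 0 0 0.7; 27 54 0 0 0 0 0.7; 27 54 0 0 0 0 0.7; 27 54 0 0 0 0 0.7; 0 0 0 0 0 0 0.7; 0 0 0 0 0 0 0.7; 0 0 0 0 0 0 0.7")

```text
time: 16.38
position: [0.6444, 0.0343, 0.2413]
tool_rot: [1.0, -0.0, -0.0, -0.0]
ft_force: [0.5, 0.1, -0.3]
grip_width: 0.0611
grip_force: 0.0
```

Target is (0.655, 0.003).

Call:
send_rows(deltas="10 31 40 0 0 0 0.7; 0 0 40 0 0 0 0.7; 0 0 20 0 0 0 0.7; 0 0 14 0 0 0 0.7; 0 0 6 0 0 0 0.7; 0 0 0 0 0 0 0.7; 0 0 0 0 0 0 0.7")

```text
time: 17.25
position: [0.6559, 0.0017, 0.1224]
tool_rot: [1.0, -0.001, 0.001, 0.0]
ft_force: [-0.2, -0.2, -0.4]
grip_width: 0.0608
grip_force: 0.0
```

Call:
send_rows(deltas="0 0 0 0 0 0 0.3; 0 0 0 0 0 0 0.3; 0 0 0 0 0 0 0.3; 0 0 0 0 0 0 0.3; 0 0 -40 0 0 0 0.3; 0 0 -40 0 0 0 0.3; 0 0 -40 0 0 0 0.3; 0 0 0 0 0 0 0.3; 0 0 0 0 0 0 0.3; 0 0 0 0 0 0 0.3")

```text
time: 18.5
position: [0.6542, 0.0019, 0.2394]
tool_rot: [1.0, -0.001, -0.002, -0.0]
ft_force: [-0.6, -0.3, -1.0]
grip_width: 0.0427
grip_force: 14.8
```

```bash
python3 w.py; python3 - <<'E'
from h import *
c=cam('top'); print(robot.get_obs()['position']); print(tray(c)); 
E
```

```text
[-0.95 -0.64 -0.75 -0.23 -0.53 -0.52 -0.59 -0.66] -0.5615386335674858
[0.65525994 0.00168974 0.24107625]
(0.43, array([535.3, 145. ,  26.7,   3.9,  -8.9]), 25)
```

Call:
send_rows(deltas="-19 -51 0 0 0 0 0.3; -19 -51 0 0 0 0 0.3; -19 -51 0 0 0 0 0.3; -19 -51 0 0 0 0 0.3; -19 -51 0 0 0 0 0.3; -19 -51 0 0 0 0 0.3; -21 -52 0 0 0 0 0.3; 0 0 0 0 0 0 0.3; 0 0 0 0 0 0 0.3; 0 0 0 0 0 0 0.3")

```text
time: 20.25
position: [0.5218, 0.3587, 0.2413]
tool_rot: [1.0, -0.002, 0.0, 0.0]
ft_force: [-0.2, 0.2, -0.4]
grip_width: 0.0427
grip_force: 14.8
```

```bash
python3 w.py; python3 - <<'E'
from h import *
c=cam('top'); print(robot.get_obs()['position']);save(c,'t4.png'); print(tray(c)); 
E
```

```text
[-0.44 -0.29 -0.78 -0.35 -0.68 -0.1  -0.38  0.28] -0.32968393012752045
[0.52121547 0.35974326 0.24124762]
(0.96, array([504.1, 120.3, 173.1,  62.2,  -8. ]), 419)
```

Call:
send_rows(deltas="0 0 40 0 0 0 0.3; 0 0 40 0 0 0 0.3; 0 0 20 0 0 0 0.3; 0 0 12 0 0 0 0.3; 0 0 0 0 0 0 0.3; 0 0 0 0 0 0 0.5; 0 0 0 0 0 0 0.6; 0 0 0 0 0 0 0.6; 0 0 -50 0 0 0 0.7; 0 0 -62 0 0 0 0.7")

```text
time: 22.0
position: [0.5203, 0.3596, 0.2412]
tool_rot: [1.0, -0.001, -0.002, 0.001]
ft_force: [0.6, 0.6, 0.2]
grip_width: 0.059
grip_force: 0.0
```

Call:
send_rows(deltas="15 54 0 0 0 0 0.7; 15 54 0 0 0 0 0.7; 15 54 0 0 0 0 0.7; 15 54 0 0 0 0 0.7; 15 54 0 0 0 0 0.7; 15 54 0 0 0 0 0.7; 15 54 0 0 0 0 0.7; 15 54 0 0 0 0 0.7; 0 0 0 0 0 0 0.7; 0 0 0 0 0 0 0.7")

```text
time: 23.25
position: [0.6396, -0.072, 0.2412]
tool_rot: [1.0, -0.002, -0.0, -0.0]
ft_force: [0.4, 0.2, -0.2]
grip_width: 0.0611
grip_force: 0.0
```

```bash
python3 - <<'E'
from h import *
c=cam('top'); print(robot.get_obs()['position']);save(c,'t5.png'); print(tray(c)); 
E
```

```text
[ 0.63943729 -0.07118724  0.24121149]
(0.83, array([503.9, 120.2, 171.9,  62. ,  -8.1]), 374)
```

View pics/t5.png

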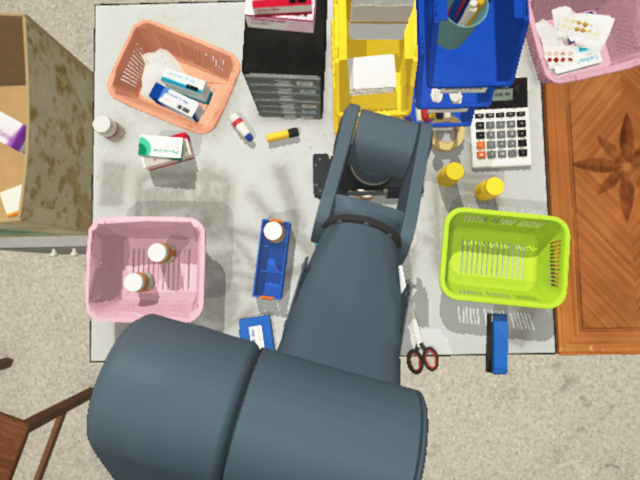

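The picture shows both empties upright in the pink basket at (160,253) and (138,282), and the full bottle still in the tray.

Call:
send_rows(deltas="11 20 40 0 0 0 0.7; 0 0 40 0 0 0 0.7; 0 0 20 0 0 0 0.7; 0 0 14 0 0 0 0.7; 0 0 6 0 0 0 0.7; 0 0 0 0 0 0 0.7; 0 0 0 0 0 0 0.7")

```text
time: 24.22
position: [0.6517, -0.0924, 0.1224]
tool_rot: [1.0, -0.001, 0.001, 0.0]
ft_force: [0.1, 0.6, 0.8]
grip_width: 0.0609
grip_force: 0.0
```

Call:
send_rows(deltas="0 0 0 0 0 0 0.3; 0 0 0 0 0 0 0.3; 0 0 0 0 0 0 0.3; 0 0 0 0 0 0 0.3; 0 0 -40 0 0 0 0.3; 0 0 -40 0 0 0 0.3; 0 0 -40 0 0 0 0.3; 0 0 0 0 0 0 0.3; 0 0 0 0 0 0 0.3; 0 0 0 0 0 0 0.3")

```text
time: 25.48
position: [0.6498, -0.092, 0.2389]
tool_rot: [1.0, -0.001, -0.002, -0.001]
ft_force: [-0.0, 0.1, -1.2]
grip_width: 0.043
grip_force: 14.8
```

```bash
python3 w.py; python3 - <<'E'
from h import *
c=cam('top'); print(robot.get_obs()['position']); print(tray(c)); 
E
```

```text
[-1.22 -2.04 -1.02 -1.75 -0.73 -1.1  -1.33 -2.1 ] -1.4385465769208448
[ 0.65105891 -0.09229749  0.2411199 ]
(0.81, array([503.7, 120.5, 172.7,  62.4,  -8.1]), 389)
```

Call:
send_rows(deltas="-40 -44 0 0 0 0 0.3; -40 -44 0 0 0 0 0.3; -40 -44 0 0 0 0 0.3; -40 -44 0 0 0 0 0.3; -43 -44 0 0 0 0 0.3; 0 0 0 0 0 8.1 0.3; 0 0 0 0 0 0 0.3; 0 0 0 0 0 0 0.3; 0 0 0 0 0 0 0.3")

```text
time: 27.1
position: [0.4492, 0.1276, 0.2413]
tool_rot: [0.997, -0.072, 0.0, -0.0]
ft_force: [-0.4, 0.8, -1.7]
grip_width: 0.0426
grip_force: 14.8
```

```bash
python3 - <<'E'
from h import *
c=cam('wrist'); save(c,'w3.png'); print(robot.get_obs()['position'])
for q in robot.cut_out('wrist','tray')[:2]:
    P,u,v=cloud(c,q['region']); P=P[(P[:,2]>.041)&(P[:,2]<.056)]; print(q['p'],rect(big(P)),len(P))
E
```

```text
[0.44916586 0.12760558 0.2412187 ]
0.61 [504.4 123.2 167.9  62.1  -7.9] 2346
```

View pics/w3.png

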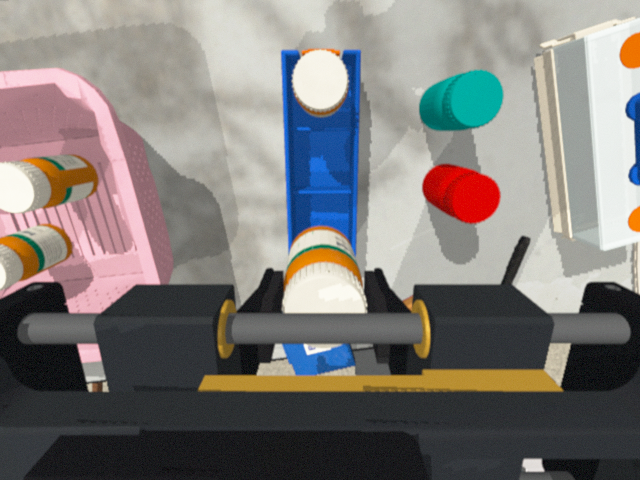

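The wrist view shows the tray lined up under the held bottle, with the near pocket at about (322,300), and the first bottle in the far pocket at (320,82). Lowering.

Call:
send_rows(deltas="0 -1 40 0 0 0 0.3; 0 0 30 0 0 0 0.3; 0 0 20 0 0 0 0.3; 0 0 12 0 0 0 0.3; 0 0 8 0 0 0 0.3; 0 0 4 0 0 0 0.3; 0 0 0 0 0 0 0.3; 0 0 0 0 0 0 0.3")

```text
time: 28.2
position: [0.449, 0.1292, 0.1277]
tool_rot: [0.997, -0.072, 0.001, -0.0]
ft_force: [-0.1, 1.3, -1.4]
grip_width: 0.0426
grip_force: 14.8
```

Call:
send_rows(deltas="0 0 0 0 0 0 0.6; 0 0 0 0 0 0 0.6; 0 0 0 0 0 0 0.6; 0 0 -20 0 0 0 0.7; 0 0 -45 0 0 0 0.7; 0 0 -55 0 0 0 0.7; 0 0 -20 0 0 0 0.7")

```text
time: 29.08
position: [0.4498, 0.1293, 0.2704]
tool_rot: [0.997, -0.072, 0.003, -0.0]
ft_force: [0.3, -0.4, -1.1]
grip_width: 0.0609
grip_force: 0.0
```

Call:
send_rows(deltas="0 0 0 0 0 -8.3 0.7; 7 51 0 0 0 0 0.7; 7 51 0 0 0 0 0.7; 8 51 0 0 0 0 0.7; 8 51 0 0 0 0 0.7; 8 52 0 0 0 0 0.7; 0 0 0 0 0 -8.6 0.7; 0 0 0 0 0 0 0.7; 0 0 0 0 0 0 0.7; 0 0 0 0 0 0 0.7")

```text
time: 30.32
position: [0.4868, -0.126, 0.2673]
tool_rot: [0.997, 0.076, -0.0, -0.0]
ft_force: [-0.9, 0.4, -0.3]
grip_width: 0.0609
grip_force: 0.0
```

```bash
python3 - <<'E'
from h import *
c=cam('top'); print(robot.get_obs()['position'],robot.get_obs()['tool_rot']); print(tray(c)); save(c,'t6.png')
c=cam('wrist'); save(c,'w4.png')
P,u,v=cloud(c); C=c['image'][v,u].astype(int); m=(C[:,2]>C[:,0]+50)&box(P,.42,.56,-.19,-.06,.075,.1); print(m.sum(),rect(big(P[m])),P[m].mean(0))
E
```

```text
[ 0.48691895 -0.1260584   0.26731889] [ 9.97125496e-01  7.57676883e-02 -2.56438070e-05 -3.29510630e-05]
(0.57, array([504.2, 120.3, 172. ,  62.2,  -8.1]), 368)
1016 [ 486.8 -125.6   63.9   12.3    9.1] [ 0.48874534 -0.12536033  0.09021316]
```

View pics/w4.png

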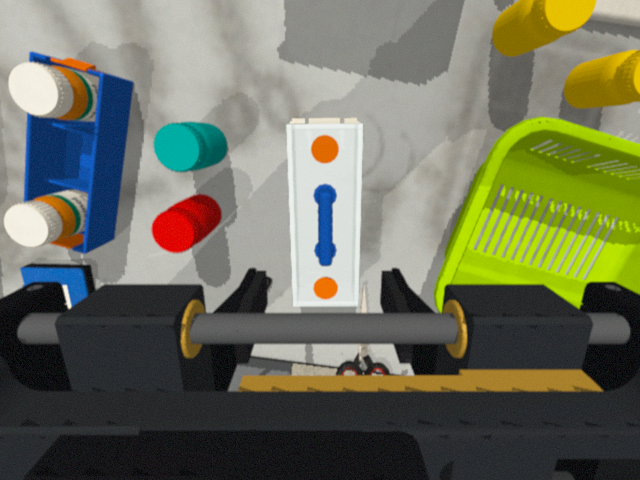

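The wrist view shows the tool centred and aligned over the handle at (325,225); both full bottles stand in the tray.

Call:
send_rows(deltas="0 0 50 0 0 0 0.5; 0 0 40 0 0 0 0.5; 0 0 25 0 0 0 0.5; 0 0 10 0 0 0 0.5; 0 0 6 0 0 0 0.5; 0 0 0 0 0 0 0.5; 0 0 0 0 0 0 0.5", newtons=40)

```text
time: 31.35
position: [0.4875, -0.127, 0.1371]
tool_rot: [0.997, 0.076, 0.001, 0.001]
ft_force: [-0.3, 0.0, 0.5]
grip_width: 0.0433
grip_force: 0.0
```

Call:
send_rows(deltas="0 0 0 0 0 0 0.05; 0 0 0 0 0 0 0.05; 0 0 0 0 0 0 0.05; 0 0 0 0 0 0 0.05; 0 0 0 0 0 0 0.05; 0 0 0 0 0 0 0.05")

```text
time: 32.1
position: [0.487, -0.1268, 0.1362]
tool_rot: [0.997, 0.076, -0.0, -0.0]
ft_force: [1.2, 1.0, 0.0]
grip_width: 0.0116
grip_force: 40.0
```

Call:
send_rows(deltas="0 0 -15 0 0 0 0.05; 0 0 -25 0 0 0 0.05; 0 0 -45 0 0 0 0.05; 0 0 -50 0 0 0 0.05; 0 0 0 0 0 8.7 0.05; 0 0 0 0 0 0 0.05; 0 0 0 0 0 0 0.05")

```text
time: 32.98
position: [0.4864, -0.1265, 0.271]
tool_rot: [1.0, 0.001, -0.001, -0.0]
ft_force: [-0.3, 0.3, -1.4]
grip_width: 0.0115
grip_force: 40.0
```

```bash
python3 - <<'E'
from h import *
c=cam('top'); print(robot.get_obs()['position'],robot.get_obs()['tool_rot']); print(tray(c)); save(c,'t7.png')
for x,y in[(.559,.1125),(.449,.128)]:
    P,_=near(c,x,y,.03,.07,.09); print(np.round(P.mean(0),4),len(P))
P,C=near(c,.504,.12,.11,.03,.056); m=(C[:,0]>C[:,2]+80)&(C[:,0]>C[:,1]+30); Q=P[m]
for s in(Q[:,0]>.5,Q[:,0]<.5): print('tongue',Q[s].mean(0),s.sum())
E
```

```text
[ 0.48646781 -0.12654651  0.27076199] [ 9.99999476e-01  5.46863737e-04 -7.64407437e-04 -4.06032525e-04]
(0.83, array([504.4, 120.3, 172.7,  62. ,  -8. ]), 371)
[0.5628 0.112  0.0801] 281
[0.4488 0.129  0.0801] 280
tongue [0.58891976 0.1068139  0.04225367] 28
tongue [0.43351088 0.10101451 0.04598184] 39
```

Call:
send_rows(deltas="3.5 -41 0 0 0 0 0.05; 3.5 -41 0 0 0 0 0.05; 3.5 -41 0 0 0 0 0.05; 3.5 -41 0 0 0 0 0.05; 3.5 -41 0 0 0 0 0.05; 0 -42 0 0 0 0 0.05; 0 0 0 0 0 8 0.05; 0 0 0 0 0 0 0.05; 0 0 0 0 0 0 0.05; 0 0 0 0 0 0 0.05")

```text
time: 34.33
position: [0.5047, 0.1196, 0.2711]
tool_rot: [0.998, -0.07, -0.0, 0.0]
ft_force: [-0.1, 0.4, -0.4]
grip_width: 0.0119
grip_force: 40.0
```

```bash
python3 - <<'E'
from h import *
o=robot.get_obs(); print(o['position'],o['tool_rot'])
c=cam('wrist'); save(c,'w5.png'); 
for q in robot.cut_out('wrist','tray')[:2]:
    P,u,v=cloud(c,q['region']); P=P[(P[:,2]>.041)&(P[:,2]<.056)]; print(q['p'],rect(big(P)),len(P))
E
```

```text
[0.50465716 0.11961409 0.27106348] [ 9.97551613e-01 -6.99337291e-02 -2.28501091e-04  2.72142088e-05]
```

View pics/w5.png

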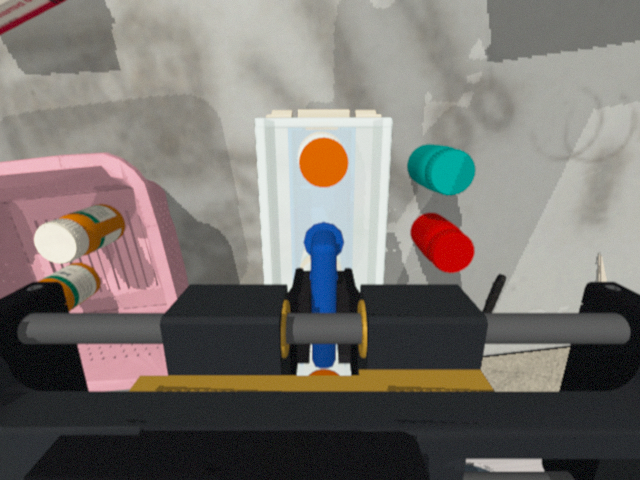

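The wrist view shows the lid held level over the tray and hiding it. Lowering slowly and watching the force.

Call:
send_rows(deltas="0 -0.7 30 0 0 0.2 0.05; 0 0 30 0 0 0 0.05; 0 0 15 0 0 0 0.05; 0 0 5 0 0 0 0.05; 0 0 0 0 0 0 0.05; 0 0 0 0 0 0 0.05")

```text
time: 35.17
position: [0.5054, 0.1209, 0.1921]
tool_rot: [0.997, -0.072, 0.001, -0.0]
ft_force: [0.0, -0.3, -1.2]
grip_width: 0.0114
grip_force: 40.0
```

Call:
send_rows(deltas="0 0 4 0 0 0 0.05; 0 0 4 0 0 0 0.05; 0 0 3 0 0 0 0.05; 0 0 3 0 0 0 0.05; 0 0 0 0 0 0 0.05; 0 0 0 0 0 0 0.05")

```text
time: 35.92
position: [0.5048, 0.1209, 0.1772]
tool_rot: [0.997, -0.072, 0.0, -0.0]
ft_force: [-0.0, -0.6, -1.6]
grip_width: 0.0118
grip_force: 40.0
```

Call:
send_rows(deltas="0 0 3 0 0 0 0.05; 0 0 2 0 0 0 0.05; 0 0 2 0 0 0 0.05; 0 0 0 0 0 0 0.05; 0 0 0 0 0 0 0.05")

```text
time: 36.55
position: [0.5046, 0.1209, 0.1703]
tool_rot: [0.997, -0.072, -0.0, -0.0]
ft_force: [-0.7, 0.2, 1.8]
grip_width: 0.012
grip_force: 40.0
```

Call:
send_rows(deltas="0 0 2 0 0 0 0.05; 0 0 0 0 0 0 0.05; 0 0 0 0 0 0 0.05", newtons=60)

```text
time: 36.92
position: [0.5048, 0.1209, 0.1684]
tool_rot: [0.997, -0.072, 0.0, -0.0]
ft_force: [-1.4, 0.4, 5.0]
grip_width: 0.0117
grip_force: 60.0
```

Call:
send_rows(deltas="0 0 2 0 0 0 0.05; 0 0 0 0 0 0 0.05; 0 0 0 0 0 0 0.05")

```text
time: 37.3
position: [0.505, 0.1209, 0.1666]
tool_rot: [0.997, -0.072, 0.0, -0.0]
ft_force: [-0.5, 0.0, 6.0]
grip_width: 0.0116
grip_force: 60.0
```

Call:
send_rows(deltas="0 0 2 0 0 0 0.05; 0 0 0 0 0 0 0.05; 0 0 0 0 0 0 0.05")

```text
time: 37.67
position: [0.5048, 0.1209, 0.1643]
tool_rot: [0.997, -0.072, 0.0, -0.0]
ft_force: [-1.4, 0.2, 4.0]
grip_width: 0.0119
grip_force: 60.0
```

Call:
send_rows(deltas="0 0 2 0 0 0 0.05; 0 0 0 0 0 0 0.05; 0 0 0 0 0 0 0.05")

```text
time: 38.05
position: [0.5047, 0.1209, 0.162]
tool_rot: [0.997, -0.072, -0.0, 0.0]
ft_force: [-0.2, 0.5, 0.9]
grip_width: 0.0115
grip_force: 60.0
```

Call:
send_rows(deltas="0 0 2 0 0 0 0.05; 0 0 0 0 0 0 0.05; 0 0 0 0 0 0 0.05")

```text
time: 38.42
position: [0.5045, 0.1208, 0.1602]
tool_rot: [0.997, -0.072, -0.0, 0.0]
ft_force: [-0.8, -0.4, 4.3]
grip_width: 0.0113
grip_force: 60.0
```

Call:
send_rows(deltas="0 0 1.5 0 0 0 0.05; 0 0 0 0 0 0 0.05; 0 0 0 0 0 0 0.05")

```text
time: 38.8
position: [0.5045, 0.1208, 0.1602]
tool_rot: [0.997, -0.072, 0.0, 0.0]
ft_force: [-3.2, -1.3, 15.0]
grip_width: 0.0115
grip_force: 60.0
```

Call:
send_rows(deltas="0 0 2 0 0 0 0.05; 0 0 0 0 0 0 0.05; 0 0 0 0 0 0 0.05")

```text
time: 39.17
position: [0.5045, 0.1208, 0.1601]
tool_rot: [0.997, -0.072, 0.001, 0.0]
ft_force: [-7.5, -0.8, 30.1]
grip_width: 0.0113
grip_force: 60.0
```

Call:
send_rows(deltas="0 0 -3 0 0 0 0.05; 0 0 0 0 0 0 0.05; 0 0 0 0 0 0 0.05")

```text
time: 39.55
position: [0.5045, 0.1207, 0.1602]
tool_rot: [0.997, -0.072, -0.0, 0.0]
ft_force: [-3.4, -1.1, 9.8]
grip_width: 0.0113
grip_force: 60.0
```

```bash
python3 - <<'E'
from h import *
print(robot.get_obs()['ft_force'])
for n in('wrist','scene','top'):
    c=cam(n)
    if n=='scene': I=cv2.cvtColor(c['image'],cv2.COLOR_RGB2BGR)[170:350,220:420]; cv2.imwrite('pics/s2.png',cv2.resize(I,None,fx=4,fy=3.3,interpolation=cv2.INTER_CUBIC)[:600])
    P,C=near(c,.5045,.1207,.085,.03,.11); m=(C[:,0]>180)&(C[:,2]<90)&(C[:,0]>C[:,1]+60)
    for sx in(1,-1):
        for lo,hi in((.075,.11),(.03,.06)):
            s=m&((P[:,0]-.5045)*sx>0)&(P[:,2]>lo)&(P[:,2]<hi); print(n,sx,lo,s.sum(),np.round(np.median(P[s],0),4) if s.any() else '')
E
```

```text
[-3.43552035 -1.08682095  9.79959508]
wrist 1 0.075 1815 [0.5687 0.1131 0.0881]
wrist 1 0.03 0 
wrist -1 0.075 18 [0.4469 0.1309 0.088 ]
wrist -1 0.03 0 
scene 1 0.075 37 [0.5702 0.1118 0.0864]
scene 1 0.03 0 
scene -1 0.075 50 [0.4393 0.1311 0.0861]
scene -1 0.03 0 
top 1 0.075 6 [0.5778 0.1145 0.0873]
top 1 0.03 0 
top -1 0.075 34 [0.4424 0.1336 0.0879]
top -1 0.03 0
```

View pics/s2.png

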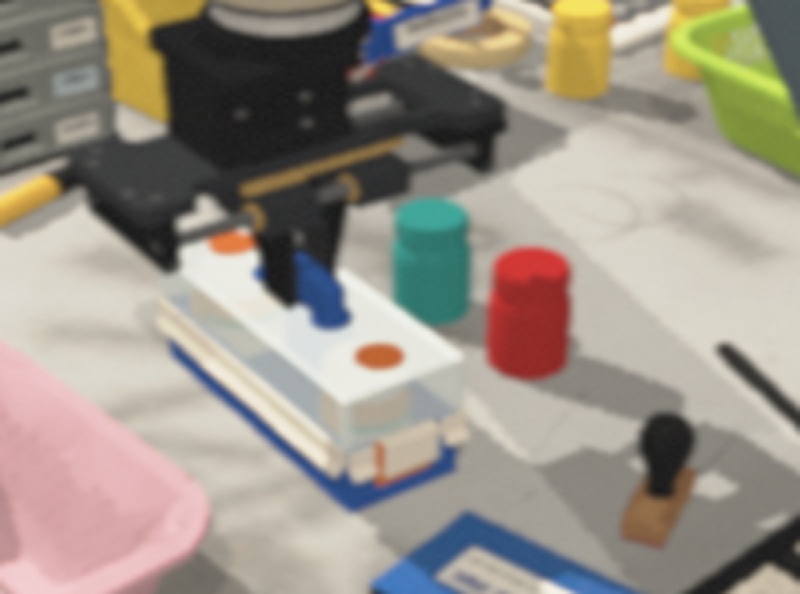

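Both press spots are at z≈0.087, the home height and level, and the scene crop shows the skirt seated with the orange tongue showing at (410,455). Next I measure the green basket and lift.

Call:
send_rows(deltas="0 0 -4 0 0 0 0.05; 0 0 -6 0 0 0 0.05; 0 0 -10 0 0 0 0.05; 0 0 -20 0 0 0 0.05; 0 0 -30 0 0 0 0.05; 0 0 -30 0 0 0 0.05; 0 0 -30 0 0 0 0.05; 0 0 0 0 0 0 0.05; 0 0 0 0 0 0 0.05; 0 0 0 0 0 0 0.05")

```text
time: 40.95
position: [0.5036, 0.1208, 0.2881]
tool_rot: [0.997, -0.072, -0.002, 0.0]
ft_force: [-0.7, -0.3, -6.0]
grip_width: 0.0116
grip_force: 60.0
```

```bash
python3 - <<'E'
from h import *
c=cam('top'); P,C=near(c,.495,-.39,.2,.075,.1)
m=(C[:,1]>C[:,0]+15)&(C[:,1]>C[:,2]+60); Q=P[m]; print(m.sum(),rect(Q),Q.min(0),Q.max(0))
P,C=near(c,.495,-.39,.2,-.005,.1); m=(C[:,1]>C[:,0]+15)&(C[:,1]>C[:,2]+60)&(P[:,2]<.008)&(P[:,2]>-.004); print('floor',m.sum(),rect(big(P[m])))
c=cam('wrist'); P,C=near(c,.5045,.1207,.12,.15,.25); m=(C[:,0]>180)&(C[:,2]<90)&(C[:,0]>C[:,1]+60); print(P[m].mean(0),m.sum()); print(robot.get_obs()['ft_force'])
E
```

```text
2902 [ 495.4 -373.4  264.9  195.7   83.3] [ 0.38898695 -0.51196245  0.07503148] [ 0.60228298 -0.2360582   0.09719814]
floor 4627 [ 500.7 -371.6  221.6  178.1   83.1]
[0.56783131 0.11326343 0.21590586] 1825
[ 0.85364068 -0.19978064 -6.55792496]
```

Call:
send_rows(deltas="0 0 -10 0 0 -8.2 0.05; 0 35 0 0 0 0 0.05; 0 45 0 0 0 0 0.05; 0 45 0 0 0 0 0.05; 0 45 0 0 0 0 0.05; 0 45 0 0 0 0 0.05; 0 45 0 0 0 0 0.05; 0 45 0 0 0 0 0.05; 0 45 0 0 0 0 0.05; 0 45 0 0 0 0 0.05")

```text
time: 42.3
position: [0.5042, -0.2755, 0.2987]
tool_rot: [1.0, -0.0, -0.001, -0.001]
ft_force: [2.2, -0.1, -6.4]
grip_width: 0.0121
grip_force: 60.0
```

Call:
send_rows(deltas="-4 45 0 0 0 0 0.05; -4 35 0 0 0 0 0.05; 0 15 0 0 0 0 0.05; 0 0 0 0 0 -9 0.05; 0 0 0 0 0 -9 0.05; 0 0 0 0 0 -9 0.05; 0 0 0 0 0 -9 0.05; 0 0 0 0 0 -9 0.05; 0 0 0 0 0 -9 0.05; 0 0 0 0 0 -9 0.05")

```text
time: 43.55
position: [0.4965, -0.3678, 0.2988]
tool_rot: [0.851, 0.525, 0.0, -0.001]
ft_force: [-0.2, 0.1, -6.2]
grip_width: 0.0116
grip_force: 60.0
```

Call:
send_rows(deltas="0 0 0 0 0 -9 0.05; 0 0 0 0 0 -9 0.05; 0 0 0 0 0 -2.3 0.05; 0 0 0 0 0 0 0.05; 0 0 0 0 0 0 0.05; 0 0 0 0 0 0 0.05")

```text
time: 44.3
position: [0.4965, -0.3689, 0.2996]
tool_rot: [0.747, 0.664, 0.0, -0.0]
ft_force: [-0.4, 0.3, -6.1]
grip_width: 0.0117
grip_force: 60.0
```

```bash
python3 - <<'E'
from h import *
o=robot.get_obs(); q=o['tool_rot']; print(o['position'],np.degrees(2*np.arctan2(q[1],q[0])),q)
c=cam('wrist'); save(c,'w6.png')
E
```

```text
[ 0.49650328 -0.36886701  0.29955664] 83.26345745160869 [ 7.47430289e-01  6.64340198e-01  4.29678002e-05 -2.48800927e-04]
```

View pics/w6.png

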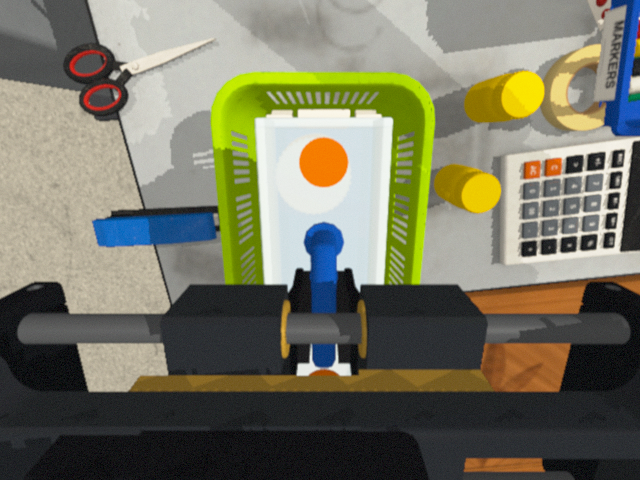

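The wrist view shows the box aligned and centred inside the basket outline (rim columns 215–433). Lowering.

Call:
send_rows(deltas="-4.6 -0.6 20 0 0 0 0.05; 0 0 30 0 0 0 0.05; 0 0 30 0 0 0 0.05; 0 0 25 0 0 0 0.05; 0 0 15 0 0 0 0.05; 0 0 8 0 0 0 0.05; 0 0 4 0 0 0 0.05; 0 0 0 0 0 0 0.05; 0 0 0 0 0 0 0.05")

```text
time: 45.48
position: [0.4957, -0.374, 0.1686]
tool_rot: [0.747, 0.664, 0.0, 0.001]
ft_force: [-0.2, 0.7, -6.9]
grip_width: 0.0112
grip_force: 60.0
```

Call:
send_rows(deltas="0 0 2 0 0 0 0.05; 0 0 2 0 0 0 0.05; 0 0 0 0 0 0 0.05; 0 0 0 0 0 0 0.05")

```text
time: 45.98
position: [0.4953, -0.3736, 0.1637]
tool_rot: [0.747, 0.664, 0.0, -0.0]
ft_force: [0.3, -0.0, -6.4]
grip_width: 0.0115
grip_force: 60.0
```

Call:
send_rows(deltas="0 0 1 0 0 0 0.05; 0 0 1 0 0 0 0.05; 0 0 0 0 0 0 0.05; 0 0 0 0 0 0 0.05")

```text
time: 46.48
position: [0.4954, -0.3736, 0.1619]
tool_rot: [0.747, 0.664, 0.0, 0.0]
ft_force: [1.1, 1.1, -5.1]
grip_width: 0.0119
grip_force: 60.0
```

Call:
send_rows(deltas="0 0 1 0 0 0 0.05; 0 0 0 0 0 0 0.05; 0 0 0 0 0 0 0.05; 0 0 0 0 0 0 0.05")

```text
time: 46.98
position: [0.4956, -0.3737, 0.1618]
tool_rot: [0.747, 0.664, 0.0, 0.001]
ft_force: [-1.4, 2.6, 6.1]
grip_width: 0.0114
grip_force: 60.0
```

Down on the floor. Releasing and retreating.

Call:
send_rows(deltas="0 0 -1 0 0 0 0.4; 0 0 0 0 0 0 0.5; 0 0 0 0 0 0 0.5; 0 0 0 0 0 0 0.5; 0 0 -20 0 0 0 0.5; 0 0 -40 0 0 0 0.5; 0 0 -50 0 0 0 0.5; 0 0 -50 0 0 0 0.5; 0 0 0 0 0 0 0.5")

```text
time: 48.1
position: [0.497, -0.3753, 0.3268]
tool_rot: [0.747, 0.664, 0.0, 0.005]
ft_force: [-1.1, 0.1, -0.4]
grip_width: 0.0435
grip_force: 0.0
```

```bash
python3 - <<'E'
from h import *
c=cam('wrist'); save(c,'w7.png')
P,C=near(c,.4954,-.3734,.09,.06,.11); m=(C[:,0]>180)&(C[:,2]<90)&(C[:,0]>C[:,1]+60)
for s in(1,-1):
    k=m&((P[:,1]+.3734)*s>0); print(k.sum(),np.round(np.median(P[k],0),4) if k.any() else '')
c=cam('top'); save(c,'t9.png')
for x,y in((.457,.411),(.52,.36)):
    Q,_=near(c,x,y,.03,.06,.1); print(np.round(Q.mean(0),3),len(Q))
E
```

```text
450 [ 0.5029 -0.307   0.0898]
315 [ 0.4875 -0.438   0.0897]
[0.46  0.408 0.078] 318
[0.521 0.359 0.078] 308
```

View pics/w7.png

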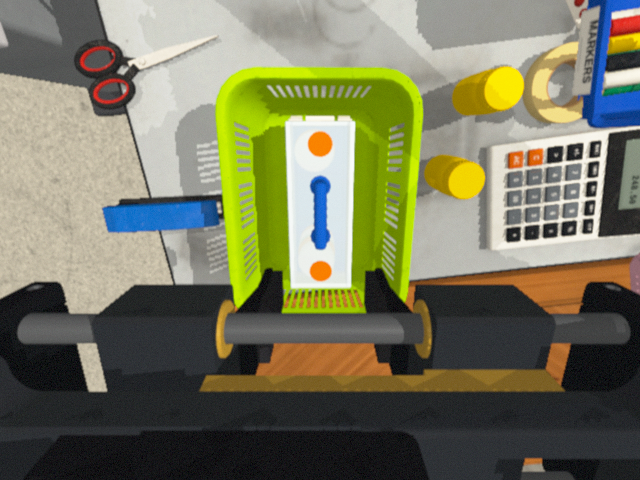

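The box sits centred in the green basket; both press spots are level at z≈0.090, so the lid is still home. The empties are upright in the pink basket.

```bash
python3 -c "
from rig import robot
print(robot.hand_in())"
```

```text
the job is handed in; nothing more can be done
None
```

I handed in the job without getting a verdict back: two full bottles are in the closed, snapped box lying flat in the green basket, and two empties stand in the pink basket; the only four brown bottles I found were these.

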